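Find the plate's slot with the tongue gauge

ROBOT

A 7-joint arm with a two-finger parallel gripper is mounted at the origin on the work surface. World frame = base frame: x ahead of the robot, y to its left, z up, the work surface at z = 0. Lengths are in m, angles in rad, forces in N, time in s.
With the tool pointing down it reaches from about 0.4 to 0.85 m from the base axis. Payload 4.5 kg.
Tool frame: the origin (TCP) lies between the finger pads; the fingertips stand 14 mm ahead of it and the grasp point (between the pads) lies 5 mm behind it; z points along the fingers, x is the direction in which the jaws open and shut, and the axes are right-handed (so a half turn about z gives the same grasp; the last joint's range is limited). The gripper opens to 88 mm and grips with 3 to 60 N. Pads are 18 mm wide; open, the fingers measure 123 mm over their backs; the gripper's body (75 mm by 187 mm) begins 45 mm behind the grasp point.
Start: joints at [-1.152, 0.689, -0.195, 1.565, 0.157, 0.902, -0.215], TCP at [0.235, 0.579, 0.253] pointing down, gripper open.
Joint ranges: [-3.01, 3.01], [-0.46, 2.08], [-1.47, 1.51], [0.13, 2.56], [-1, 4.14], [0.04, 2.09], [-2.66, 2.66]. Speed limits (rad/s): [2.57, 2.57, 3.14, 3.14, 3.14, 3.14, 3.14].

INTERFACE

Orientations are given as a rotation vector (axis times angle).
In Python, from bench import robot gives the robot as it stands.
- The arm moves only by the tool send_rows, never from a script. Its argument "plan" is a list of rows, each an object of numbers: "dx", "dy", "dz": the shift along the tool's x, y, z in m; "ax", "ay", "az": the turn, a rotation vector about the tool's x, y, z in units of 5 degrees (1.0 is 5 degrees); "hand": the gripper's target within -1 to 1 (fully open at 1, half-way at 0, shut at -1). A call has 1 to 20 rows; each row is the pose to reach, as a shift and turn from the pose commanded when the call began, along the tool's axes at that moment; what a row does not reach only later rows make up. A row lasts 1/8 s, in which the tool goes at most 62.5 mm and 10.7 degrees, less where a joint would pass 70% of its speed; a pose out of reach is approached as far as the arm can. A call with a gripper value outside its range is refused whole. The fingers move at their own pace and stop on an object; "squeeze" is the grip in N (left out, the last holds). Time passes only in rows, so rows that repeat a pose let the fingers close. It gives the time, the measured TCP pose, the force and the opening at its end, in the units of the state.
- robot.read_state(): the state, without advancing time (a new reading comes with each control period).
- robot.read_camera(name): name is "scene" or "top" or "wrist"; returns the picture (480x640x3 uint8, red, green, blue); there is no depth.
- robot.camera_info(name): a dict with "fx", "fy", "cx", "cy" (pixels), "cam_to_world" (4x4, takes a point from camera to world coordinates). Camera axes: x right, y up, looking along -z (the intrinsics and any distortion apply to the point x, -y, -z); pixel columns grow to the right and rows downward; lengths in m; the calibration is good to about 2 mm. A picture is of the moment at which its call begins: read the wrist's pose just before it. camera_info takes no time and is no camera call; for the wrist camera it gives the pose at the moment of the call.
- robot.hand_in(): hands the job in, once; it reports no verdict.
The state is a dict: "t": time; "q": joint angles; "qvel": joint speeds; "tau": joint torques, N m; "ee_pos": TCP position; "eef_rot": TCP orientation; "contact_force": force on the tool from outside, world axes, zero at the start; "torque": the same for the moment, N m; "grip_width": finger opening in m.
Only numpy, scipy, OpenCV 4.12 (cv2) and the standard library are available. Lean on these libraries where they do the work, as an engineer would, in place of code of your own. Each camera call takes 0.05 s, during which the arm holds its last target. There are 200 camera calls.

TASK

Pick up the tongue gauge (the one of the three gripped gauges whose foot is a narrow, straight bar) and stand it upright on the middle of the broad flat side of the slotted steel plate, with its foot parallel to the slot. Keeping it held upright and on the surface, slide it across to the slot until its foot can drop in, stop there about midway along the slot's length, and leave it standing upright with its foot fully down on the slot's floor.

Things in the scene. Friction and masses are not known exactly. Their poses are not given: they have to be found in the camera images.
- gauge_centre (a point): Centre of the upright tongue gauge: loose, steel, 90 mm tall, 0.28 kg. Foot: bright bar 20 mm (own x) by 60 mm (own y), 30 mm tall; on its middle a dark grip 20 mm (x) by 30 mm (y), 30 to 90 mm above the underside: grasp it across x, about 60 mm up. z up; a half turn changes nothing. Two shorter gauges (70 mm) with like grips, on a round disc and on a square pad, stand near it.
- gauge_foot (a point): Centre of the underside of the tongue gauge's foot, 45 mm below gauge_centre when upright; same axes.
- slot_mouth (a point): Middle of the slot, level with the top face of the fixed steel plate (190 x 130 mm, 40 mm tall). Slot 38 mm wide, 14 mm deep, flat floor, straight along own y for the full 130 mm, open at both ends. Own x points across it from the broad flat side (19 to 125 mm away, towards -x) to the narrow one (19 to 65 mm away, towards +x). z up.
Not all that is in view belongs to the job. Leave any yellow look-alike of the part that bears gauge_centre alone.

How it is judged:
By the outcome, as a careful person would: the job done as asked, in the order asked, and still so for the second after the job is handed in, with the robot touching nothing.
It also fails if it takes over 42 s, if anything falls off the work surface, if the arm or the gripper's body presses on something with over 40 N, if the wrist force passes 120 N, or if a joint passes its speed limit or range.

## Working session

There is one attempt and no reset: what is moved stays moved. The work goes in short steps, Python scripts to look and compute and a tool call to move; the robot and the scene stay as the last step left them, time stands still between calls to the robot, and variables do not carry over. Pictures are saved under pics/ and viewed, about 8 in all and at most 12, crops included, and the job is handed in when it is done.

Besides the shell and the picture viewer there is one more tool, called as name([rows], argument=value, ...), one row to a line, values as JSON. send_rows: Moves the arm, as the interface text tells. Its arguments: {"type":"object","properties":{"plan":{"type":"array"},"squeeze":{"type":"number"}},"required":["plan"]}

```bash
mkdir -p pics; ls; python3 - <<'E'
from bench import robot
import cv2,numpy as np
print({k:np.round(v,3) for k,v in robot.read_state().items()})
for n in("scene","top","wrist"):
    c=robot.camera_info(n); print(n,{k:(np.round(v,4).tolist() if not isinstance(v,str) else v) for k,v in c.items()})
    cv2.imwrite(f"pics/{n}0.png",robot.read_camera(n)[:,:,::-1])
E
```

```text
pics
{'t': np.float64(0.0), 'q': array([-1.152,  0.69 , -0.195,  1.566,  0.157,  0.902, -0.215]), 'qvel': array([ 0.003, -0.001,  0.   , -0.001,  0.001,  0.001, -0.001]), 'tau': array([-1.0000e-03, -5.2757e+01, -1.2670e+00, -1.5342e+01, -5.3000e-02,
        7.0000e-03,  0.0000e+00]), 'ee_pos': array([0.234, 0.579, 0.252]), 'eef_rot': array([ 2.604e+00,  1.755e+00, -2.000e-03]), 'contact_force': array([ 0.133,  0.002, -0.014]), 'torque': array([-0.019, -0.022, -0.015]), 'grip_width': np.float64(0.088)}
scene {'fx': 456.3812, 'fy': 456.3812, 'cx': 318.2613, 'cy': 243.2944, 'cam_to_world': [[0.6993, -0.6165, 0.362, 0.8269], [0.7148, 0.5991, -0.3607, -0.2499], [0.0055, 0.511, 0.8596, 0.8143], [0.0, 0.0, 0.0, 1.0]]}
top {'fx': 444.3828, 'fy': 444.3828, 'cx': 315.1518, 'cy': 243.9754, 'cam_to_world': [[0.0225, 0.9851, -0.1705, 0.3677], [-0.9994, 0.0268, 0.0226, 0.1008], [0.0269, 0.1699, 0.9851, 0.8454], [0.0, 0.0, 0.0, 1.0]]}
wrist {'fx': 426.234, 'fy': 426.234, 'cx': 319.7763, 'cy': 234.6978, 'cam_to_world': [[0.3746, -0.8874, -0.2687, 0.1653], [0.9272, 0.3581, 0.11, 0.6071], [-0.0014, -0.2903, 0.9569, 0.3839], [0.0, 0.0, 0.0, 1.0]]}
```

View pics/scene0.png

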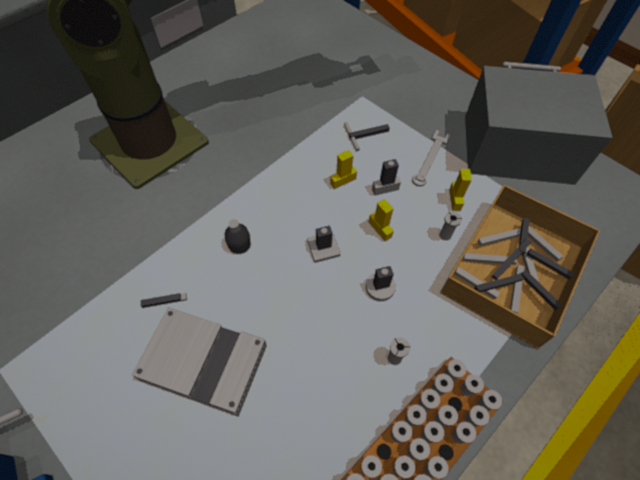

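View pics/top0.png

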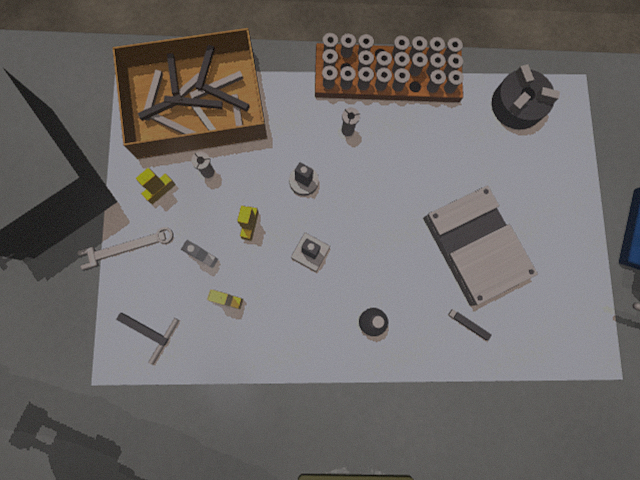

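Top view: the tongue gauge candidates are the grey straight bar at (199,252), the square-pad gauge at (310,250), the round-disc gauge at (303,178) and the yellow look-alikes at (155,183), (248,221) and (226,299). The grey one at (199,252), which is (387,178) in the scene view, fits because it is not yellow and has a narrow bar foot. The plate is near (482,245), with its broad side at the lower right. I'll confirm this in an enlarged composite.

```bash
python3 - <<'E'
import cv2,numpy as np
def crop(n,x,y,w,h,s):
    a=cv2.resize(cv2.imread(f"pics/{n}0.png")[y:y+h,x:x+w],None,fx=s,fy=s,interpolation=cv2.INTER_CUBIC)
    for u in range(x-x%10+10,x+w,10):
        cv2.line(a,((u-x)*s,0),((u-x)*s,6 if u%50 else 14),(0,0,255),1)
        if u%20==0: cv2.putText(a,str(u),((u-x)*s-8,18),0,.35,(0,0,255),1)
    for v in range(y-y%10+10,y+h,10):
        cv2.line(a,(0,(v-y)*s),(6,(v-y)*s),(0,0,255),1)
        if v%20==0: cv2.putText(a,str(v),(8,(v-y)*s+4),0,.35,(0,0,255),1)
    return cv2.copyMakeBorder(a,0,300-a.shape[0],0,400-a.shape[1],0)
g=np.vstack([np.hstack([crop("top",175,230,50,37,8),crop("scene",362,150,50,37,8)]),
 np.hstack([crop("top",415,178,133,100+0,3)[:300],crop("scene",130,300,133,100,3)[:300]])])
cv2.imwrite("pics/c1.png",cv2.convertScaleAbs(g,alpha=1.3))
E
```

```text
(no output)
```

View pics/c1.png

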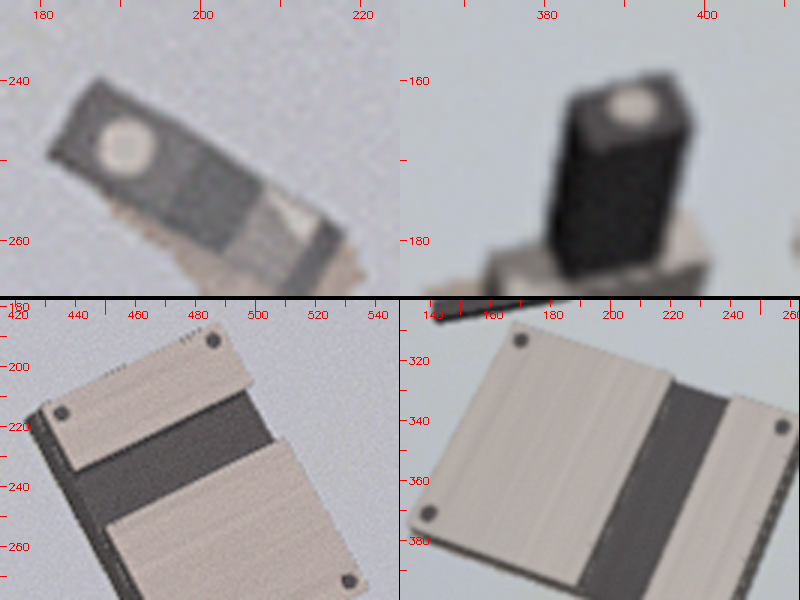

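The crop confirms the straight narrow bar foot with a dark grip. The grip's bright top spot is at top (190.7,248.3) and scene (390.8,163.3). Next I'll triangulate the spot, the plate screws and the slot edges.

```bash
cat > h.py <<'E'
from bench import robot
import cv2,numpy as np
from scipy.spatial.transform import Rotation as R
def PM(c):
    K=np.array([[c["fx"],0,c["cx"]],[0,c["fy"],c["cy"]],[0,0,1]])
    return K@np.diag([1,-1,-1])@np.linalg.inv(c["cam_to_world"])[:3]
def tri(c1,p1,c2,p2):
    P1,P2=PM(c1),PM(c2)
    X=cv2.triangulatePoints(P1,P2,np.float64(p1),np.float64(p2)).ravel();X=X/X[3]
    e=[np.linalg.norm((P@X)[:2]/(P@X)[2]-p) for P,p in((P1,p1),(P2,p2))]
    return X[:3],np.round(e,1)
def onz(c,p,z):  # pixel onto the plane at height z
    P=PM(c);H=np.c_[P[:,:2],P[:,2]*z+P[:,3]]
    w=np.linalg.solve(H,[*p,1]);return w[:2]/w[2]
def blob(g,p,r=6,dark=True):
    x,y=int(round(p[0])),int(round(p[1]));a=g[y-r:y+r+1,x-r:x+r+1].astype(float)
    a=np.clip((np.median(a)-a) if dark else a-np.median(a),0,None); a[a<.4*a.max()]=0
    m=cv2.moments(a);return x-r+m["m10"]/m["m00"],y-r+m["m01"]/m["m00"]
E
python3 - <<'E'
from h import *
T,S=robot.camera_info("top"),robot.camera_info("scene")
gt,gs=[cv2.imread(f"pics/{n}0.png",0) for n in("top","scene")]
print("spot",tri(T,blob(gt,(190.7,248.3),4,False),S,blob(gs,(390.8,163.3),3,False)))
sc={"b+":((479,297.5),(170.3,313.3)),"b-":((531.2,271.7),(139.7,371)),"n+":((435.3,215.7),(257.3,342.3)),"n-":((486,191.3),(235,406))}
for k,(a,b) in sc.items():
    a,b=blob(gt,a),blob(gs,b,5);print(k,np.round(a,1),np.round(b,1),tri(T,a,S,b))
for a,b in [((450,253.5),(221,325.5)),((439,235),(240,331.5))]: print("slot",tri(T,a,S,b))
for nm,p in dict(bp=(508,224.5),bq=(450,253.5),np_=(498,207.5),nq=(439,235)).items(): print(nm,onz(T,p,.04))
for p in[(187.5,239.8),(181,249.5)]:print("gripcorner",onz(T,p,.09))
for p in[(218,259),(211,269)]:print("footend@.03",onz(T,p,.03))
E
```

```text
spot (array([0.48644882, 0.29779321, 0.08769757]), array([0.3, 0.2]))
b+ [476.5 299.7] [169.9 313. ] (array([ 0.41268251, -0.21869933,  0.02775051]), array([0.3, 0.3]))
b- [530.9 271.3] [139.  370.8] (array([ 0.46732586, -0.31794027,  0.03734424]), array([0.2, 0.3]))
n+ [432.3 217.7] [257.4 342.3] (array([ 0.56625002, -0.14001046,  0.02651677]), array([0., 0.]))
n- [485.8 191. ] [235.8 406.2] (array([ 0.62291381, -0.23956337,  0.03207892]), array([2.2, 2.5]))
slot (array([ 0.49797075, -0.1685642 ,  0.03300176]), array([0.8, 0.8]))
slot (array([ 0.53157747, -0.15012129,  0.03297609]), array([0.1, 0.1]))
bp [ 0.5540039  -0.27870777]
bq [ 0.49601984 -0.16736557]
np_ [ 0.58633407 -0.26131383]
nq [ 0.53030665 -0.14775673]
gripcorner [0.49977571 0.30248253]
gripcorner [0.48266296 0.31230217]
footend@.03 [0.47592323 0.26024649]
footend@.03 [0.45711792 0.27190324]
```

The points agree: spot z is 0.088 against 0.090, the plate top comes out at about 0.033–0.037 against 0.040, and the slot width is 39 mm. The slot mouth is about (0.542,-0.214) with own x at about 27°. The gauge is at about (0.486,0.298) with own x at about -31°. I'll move above it and look from the wrist.

send_rows([
  {"dx": -0.016,"dy": 0.034,"az": 2},
  {"dx": -0.033,"dy": 0.068,"az": 4},
  {"dx": -0.05,"dy": 0.102,"az": 6},
  {"dx": -0.066,"dy": 0.136,"az": 8},
  {"dx": -0.083,"dy": 0.17,"az": 10},
  {"dx": -0.1,"dy": 0.203,"az": 12},
  {"dx": -0.116,"dy": 0.237,"az": 14},
  {"dx": -0.133,"dy": 0.271,"az": 16},
  {"dx": -0.15,"dy": 0.305,"az": 18},
  {"dx": -0.166,"dy": 0.339,"az": 19.8},
  {"dx": -0.166,"dy": 0.339,"az": 19.8},
  {"dx": -0.166,"dy": 0.339,"az": 19.8},
  {"dx": -0.166,"dy": 0.339,"az": 19.8},
])

```text
invalid input
```

```bash
cat >> h.py <<'E'
def tool():
    s=robot.read_state();return np.array(s["ee_pos"]),R.from_rotvec(s["eef_rot"])
def rel(p,ang):  # move to TCP p, tool down with x at ang deg
    p0,r0=tool();a=np.radians(ang)
    rt=R.from_matrix(np.array([[np.cos(a),np.sin(a),0],[np.sin(a),-np.cos(a),0],[0,0,-1]]))
    print("at",np.round(p0,4),"x-ang",np.round(np.degrees(np.arctan2(*r0.as_matrix()[1::-1,0])),2),
     "d",np.round(r0.inv().apply(np.array(p)-p0),4),"rot",np.round(np.degrees((r0.inv()*rt).as_rotvec())/5,3))
def shot(n,f):
    c=robot.camera_info(n);im=robot.read_camera(n)[:,:,::-1].copy();cv2.imwrite(f"pics/{f}.png",im);np.save(f"pics/{f}.npy",PM(c));return c,im
E
python3 - <<'E'
from h import *
c,im=shot("wrist","w1"); P=PM(c)
a=np.radians(-31);ux=np.array([np.cos(a),np.sin(a)]);uy=np.array([-ux[1],ux[0]])
rel((.4865,.298,.252),-31)
for z in(.03,.09):
  for i,j in((1,1),(1,-1),(-1,1),(-1,-1)):
    q=P@np.r_[np.array([.4865,.298])+i*.01*ux+j*(.03 if z<.05 else .015)*uy,z,1];print(z,i,j,np.round(q[:2]/q[2],1))
E
```

```text
at [0.2345 0.579  0.2522] x-ang 67.96 d [-0.1659  0.3391  0.0004] rot [1.0000e-02 8.0000e-03 1.9792e+01]
0.03 1 1 [192.9 517.2]
0.03 1 -1 [137.3 510.5]
0.03 -1 1 [194.2 503.1]
0.03 -1 -1 [137.9 496.2]
0.09 1 1 [159.  573.6]
0.09 1 -1 [127.2 570. ]
0.09 -1 1 [160.1 558.3]
0.09 -1 -1 [127.8 554.6]
```

View pics/w1.png

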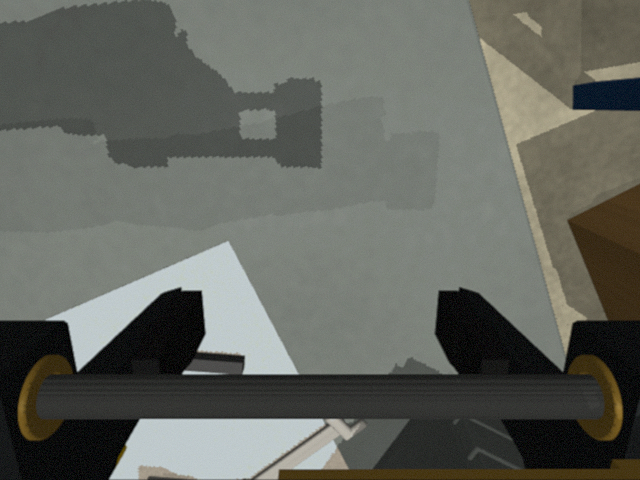

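The wrist view shows no parts because the move was refused; I'll resend it with every field present.

send_rows([
  {"dx": -0.033,"dy": 0.068,"dz": 0,"ax": 0,"ay": 0,"az": 2,"hand": 1},
  {"dx": -0.066,"dy": 0.136,"dz": 0,"ax": 0,"ay": 0,"az": 4,"hand": 1},
  {"dx": -0.083,"dy": 0.17,"dz": 0,"ax": 0,"ay": 0,"az": 6,"hand": 1},
  {"dx": -0.1,"dy": 0.203,"dz": 0,"ax": 0,"ay": 0,"az": 8,"hand": 1},
  {"dx": -0.116,"dy": 0.237,"dz": 0,"ax": 0,"ay": 0,"az": 10,"hand": 1},
  {"dx": -0.133,"dy": 0.271,"dz": 0,"ax": 0,"ay": 0,"az": 12,"hand": 1},
  {"dx": -0.15,"dy": 0.305,"dz": 0,"ax": 0,"ay": 0,"az": 14,"hand": 1},
  {"dx": -0.166,"dy": 0.339,"dz": 0,"ax": 0,"ay": 0,"az": 16,"hand": 1},
  {"dx": -0.166,"dy": 0.339,"dz": 0,"ax": 0,"ay": 0,"az": 18,"hand": 1},
  {"dx": -0.166,"dy": 0.339,"dz": 0,"ax": 0,"ay": 0,"az": 19.8,"hand": 1},
  {"dx": -0.166,"dy": 0.339,"dz": 0,"ax": 0,"ay": 0,"az": 19.8,"hand": 1},
  {"dx": -0.166,"dy": 0.339,"dz": 0,"ax": 0,"ay": 0,"az": 19.8,"hand": 1},
], squeeze=30)

```text
t: 1.7
ee_pos: [0.4863, 0.2984, 0.2526]
eef_rot: [3.028, -0.836, -0.0]
contact_force: [0.2, -0.1, -0.8]
grip_width: 0.0883
```

```bash
python3 - <<'E'
from h import *
c,im=shot("wrist","w2"); P=PM(c)
a=np.radians(-31);ux=np.array([np.cos(a),np.sin(a)]);uy=np.array([-ux[1],ux[0]])
rel((.4865,.298,.252),-31)
for z in(.03,.09):
  for i,j in((1,1),(1,-1),(-1,1),(-1,-1)):
    q=P@np.r_[np.array([.4865,.298])+i*.01*ux+j*(.03 if z<.05 else .015)*uy,z,1];print(z,i,j,np.round(q[:2]/q[2],1))
x0,y0=180,80
a=cv2.resize(im[y0:y0+200,x0:x0+260],None,fx=3,fy=3,interpolation=cv2.INTER_CUBIC)
for u in range(x0,x0+260,20):cv2.putText(a,str(u),((u-x0)*3,10),0,.35,(0,0,255),1);cv2.line(a,((u-x0)*3,12),((u-x0)*3,18),(0,0,255))
for v in range(y0,y0+200,20):cv2.putText(a,str(v),(8,(v-y0)*3+4),0,.35,(0,0,255),1);cv2.line(a,(0,(v-y0)*3),(6,(v-y0)*3),(0,0,255))
cv2.imwrite("pics/w2c.png",a)
E
```

```text
at [0.4863 0.2984 0.2527] x-ang -30.91 d [0.0003 0.0002 0.0007] rot [-0.001  0.003  0.019]
0.03 1 1 [332.2 162.8]
0.03 1 -1 [331.4 232.4]
0.03 -1 1 [308.  162.8]
0.03 -1 -1 [308.4 232.3]
0.09 1 1 [334.3 195.3]
0.09 1 -1 [333.8 236.2]
0.09 -1 1 [305.8 195.3]
0.09 -1 -1 [306.1 236.1]
```

View pics/w2c.png

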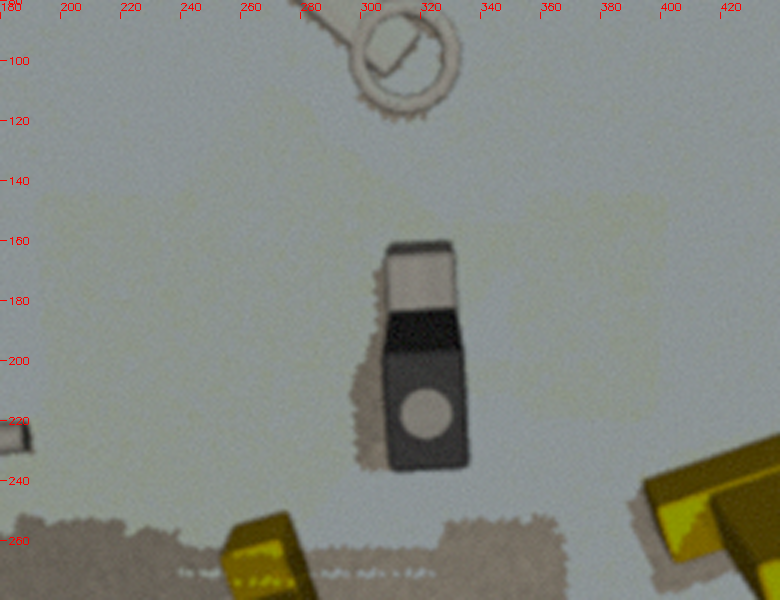

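The close view shows the gauge alone between the jaws. Its spot is at (322,217.7) and its grip top corners are (307.7,196.7), (333.7,196.7), (309.3,236.7) and (336,235.3). It is about 1 mm and 3° off my estimate, so I'll fit the pose.

```bash
python3 - <<'E'
from h import *
from scipy.optimize import least_squares
P=np.load("pics/w2.npy")
pts=[(-1,1.5,.09,307.7,196.7),(1,1.5,.09,333.7,196.7),(-1,-1.5,.09,309.3,236.7),(1,-1.5,.09,336,235.3),(0,0,.09,322,217.7),(-1,3,.03,308.7,164.7),(1,3,.03,331,163.3)]
def f(v):
    c,s=np.cos(v[2]),np.sin(v[2]);o=[]
    for i,j,z,u,w in pts:
        q=P@[v[0]+.01*(i*c-j*s),v[1]+.01*(i*s+j*c),z,1];o+=[q[0]/q[2]-u,q[1]/q[2]-w]
    return np.array(o)
r=least_squares(f,[.4865,.298,-.54],x_scale=[.01,.01,.1]);print(r.x[:2],np.degrees(r.x[2]),np.round(r.fun,1))
rel((*r.x[:2],.055),np.degrees(r.x[2]))
# height check: spot by wrist + top
g=cv2.imread("pics/top0.png",0);T=PM(robot.camera_info("top"))
X=cv2.triangulatePoints(T,P,np.float64(blob(g,(190.7,248.3),4,False)),np.float64((322,217.7))).ravel();print(X[:3]/X[3])
E
```

```text
[0.48720434 0.29673857] -28.2086427171755 [-1.1  0.3  1.3 -1.  -0.4  1.   0.5  1.2 -0.3 -0.7 -0.9 -0.4  0.9 -0.2]
at [0.4863 0.2984 0.2527] x-ang -30.91 d [0.0016 0.0009 0.1977] rot [-0.001  0.003 -0.54 ]
[0.48642542 0.29655677 0.08990304]
```

The pose fit is good and the height of 0.0899 matches the text. Now I'll descend and grasp.

send_rows([
  {"dx": 0.0015,"dy": 0.001,"dz": 0.05,"ax": 0,"ay": 0,"az": -0.54,"hand": 0.35},
  {"dx": 0.0015,"dy": 0.001,"dz": 0.1,"ax": 0,"ay": 0,"az": -0.54,"hand": 0.35},
  {"dx": 0.0015,"dy": 0.001,"dz": 0.14,"ax": 0,"ay": 0,"az": -0.54,"hand": 0.35},
  {"dx": 0.0015,"dy": 0.001,"dz": 0.17,"ax": 0,"ay": 0,"az": -0.54,"hand": 0.35},
  {"dx": 0.0015,"dy": 0.001,"dz": 0.19,"ax": 0,"ay": 0,"az": -0.54,"hand": 0.35},
  {"dx": 0.0015,"dy": 0.001,"dz": 0.198,"ax": 0,"ay": 0,"az": -0.54,"hand": 0.35},
  {"dx": 0.0015,"dy": 0.001,"dz": 0.198,"ax": 0,"ay": 0,"az": -0.54,"hand": 0.35},
  {"dx": 0.0015,"dy": 0.001,"dz": 0.198,"ax": 0,"ay": 0,"az": -0.54,"hand": -1},
  {"dx": 0.0015,"dy": 0.001,"dz": 0.198,"ax": 0,"ay": 0,"az": -0.54,"hand": -1},
  {"dx": 0.0015,"dy": 0.001,"dz": 0.198,"ax": 0,"ay": 0,"az": -0.54,"hand": -1},
  {"dx": 0.0015,"dy": 0.001,"dz": 0.198,"ax": 0,"ay": 0,"az": -0.54,"hand": -1},
  {"dx": 0.0015,"dy": 0.001,"dz": 0.198,"ax": 0,"ay": 0,"az": -0.54,"hand": -1},
  {"dx": 0.0015,"dy": 0.001,"dz": 0.198,"ax": 0,"ay": 0,"az": -0.54,"hand": -1},
], squeeze=30)

```text
t: 3.38
ee_pos: [0.4873, 0.2967, 0.0549]
eef_rot: [-3.046, 0.769, -0.0]
contact_force: [-0.7, -0.7, 2.6]
grip_width: 0.0199
```

```bash
python3 - <<'E'
from h import *
s=robot.read_state();print(s["contact_force"],s["torque"],s["grip_width"])
rel((.4872,.2967,.055),-28.2)
E
```

```text
[-0.73614317 -0.6788437   2.63185809] [-0.08136016  0.16046944 -0.04521352] 0.019850002763698707
at [0.4873 0.2967 0.0549] x-ang -28.35 d [-0.0001  0.0001 -0.0001] rot [-0.004 -0.    -0.029]
```

Gripped, with an opening of 19.9 mm. Now I'll lift and carry it to above the middle of the broad side.

send_rows([
  {"dx": 0,"dy": 0,"dz": -0.03,"ax": 0,"ay": 0,"az": 0,"hand": -1},
  {"dx": 0,"dy": 0,"dz": -0.08,"ax": 0,"ay": 0,"az": 0,"hand": -1},
  {"dx": 0,"dy": 0,"dz": -0.13,"ax": 0,"ay": 0,"az": 0,"hand": -1},
  {"dx": 0.01,"dy": 0.02,"dz": -0.145,"ax": 0,"ay": 0,"az": -0.5,"hand": -1},
  {"dx": 0.03,"dy": 0.058,"dz": -0.145,"ax": 0,"ay": 0,"az": -1.5,"hand": -1},
  {"dx": 0.053,"dy": 0.103,"dz": -0.145,"ax": 0,"ay": 0,"az": -2.5,"hand": -1},
  {"dx": 0.077,"dy": 0.149,"dz": -0.145,"ax": 0,"ay": 0,"az": -3.5,"hand": -1},
  {"dx": 0.101,"dy": 0.195,"dz": -0.145,"ax": 0,"ay": 0,"az": -4.5,"hand": -1},
  {"dx": 0.125,"dy": 0.242,"dz": -0.145,"ax": 0,"ay": 0,"az": -5.5,"hand": -1},
  {"dx": 0.149,"dy": 0.288,"dz": -0.145,"ax": 0,"ay": 0,"az": -6.5,"hand": -1},
  {"dx": 0.173,"dy": 0.334,"dz": -0.145,"ax": 0,"ay": 0,"az": -7.5,"hand": -1},
  {"dx": 0.197,"dy": 0.38,"dz": -0.145,"ax": 0,"ay": 0,"az": -8.5,"hand": -1},
  {"dx": 0.221,"dy": 0.427,"dz": -0.145,"ax": 0,"ay": 0,"az": -9.5,"hand": -1},
  {"dx": 0.24,"dy": 0.464,"dz": -0.145,"ax": 0,"ay": 0,"az": -10.5,"hand": -1},
  {"dx": 0.25,"dy": 0.483,"dz": -0.145,"ax": 0,"ay": 0,"az": -11.1,"hand": -1},
  {"dx": 0.25,"dy": 0.483,"dz": -0.145,"ax": 0,"ay": 0,"az": -11.1,"hand": -1},
  {"dx": 0.25,"dy": 0.483,"dz": -0.145,"ax": 0,"ay": 0,"az": -11.1,"hand": -1},
])

```text
t: 5.5
ee_pos: [0.4779, -0.2455, 0.1994]
eef_rot: [-3.052, -0.738, 0.001]
contact_force: [0.5, 0.9, -1.9]
grip_width: 0.0197
```

```bash
python3 - <<'E'
from h import *
c,im=shot("wrist","w3"); P=PM(c)
rel((.4777,-.2467,.2),27.2)
s=robot.read_state();print(s["contact_force"],s["grip_width"])
a=np.radians(27.2);ux=np.array([np.cos(a),np.sin(a)]);uy=np.array([-ux[1],ux[0]])
for i,j in((-19,65),(19,65),(-19,-65),(19,-65),(-125,65),(-125,-65)):
    q=P@np.r_[np.array([.5417,-.2138])+.001*(i*ux+j*uy),.04,1];print(i,j,np.round(q[:2]/q[2],1))
E
```

```text
at [ 0.4781 -0.2452  0.1995] x-ang 27.25 d [-0.001   0.0011 -0.0005] rot [-0.017 -0.002  0.011]
[-0.41954786  1.20057925 -1.88537347] 0.019691125114912496
-19 65 [398.3 123.1]
19 65 [455.7 123.2]
-19 -65 [388.9 302.2]
19 -65 [439.6 302.2]
-125 65 [238.1 123. ]
-125 -65 [247.6 302.1]
```

View pics/w3.png

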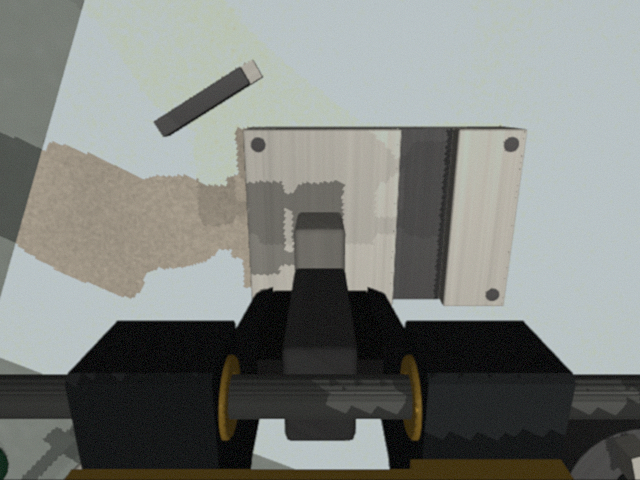

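The wrist view shows the gauge held straight over the broad side. The slot edges are at (401,128.5)–(393,299) and (459,129)–(443,304), with plate corners at (245,129), (526,129) and (505,305). That is about 2–3 mm off my estimate, so I'll refit.

```bash
python3 - <<'E'
from h import *
from scipy.optimize import least_squares
P=np.load("pics/w3.npy")
pts=[(-19,65,401,128.5),(19,65,459,129),(-125,65,245,129),(65,65,526,129),(-19,-65,393,299),(19,-65,443,304),(65,-65,505,305)]
def f(v):
    c,s=np.cos(v[2]),np.sin(v[2]);o=[]
    for i,j,u,w in pts:
        q=P@[v[0]+.001*(i*c-j*s),v[1]+.001*(i*s+j*c),.04,1];o+=[q[0]/q[2]-u,q[1]/q[2]-w]
    return np.array(o)
r=least_squares(f,[.542,-.214,.475],x_scale=[.01,.01,.1],loss="soft_l1");print(r.x[:2],np.degrees(r.x[2]),np.round(f(r.x),1))
a=r.x[2];ux=np.array([np.cos(a),np.sin(a)])
rel((*(r.x[:2]-.072*ux),.12),np.degrees(a));rel((*r.x[:2],.12),np.degrees(a))
E
```

```text
[ 0.54556515 -0.21539692] 27.504568210997196 [ 0.6 -0.3 -0.2 -1.  -3.   0.   2.1 -1.4 -0.2  7.2  0.3  2.  -0.4  0.7]
at [ 0.4781 -0.2452  0.1995] x-ang 27.25 d [0.0016 0.0048 0.0795] rot [-0.017 -0.002 -0.05 ]
at [ 0.4781 -0.2452  0.1995] x-ang 27.25 d [0.0736 0.0045 0.0795] rot [-0.017 -0.002 -0.05 ]
```

send_rows([
  {"dx": 0.0015,"dy": 0.005,"dz": 0.03,"ax": 0,"ay": 0,"az": 0,"hand": -1},
  {"dx": 0.0015,"dy": 0.005,"dz": 0.065,"ax": 0,"ay": 0,"az": 0,"hand": -1},
  {"dx": 0.0015,"dy": 0.005,"dz": 0.09,"ax": 0,"ay": 0,"az": 0,"hand": -1},
  {"dx": 0.0015,"dy": 0.005,"dz": 0.1,"ax": 0,"ay": 0,"az": 0,"hand": -1},
  {"dx": 0.0015,"dy": 0.005,"dz": 0.102,"ax": 0,"ay": 0,"az": 0,"hand": -1},
  {"dx": 0.0015,"dy": 0.005,"dz": 0.102,"ax": 0,"ay": 0,"az": 0,"hand": -1},
  {"dx": 0.0015,"dy": 0.005,"dz": 0.102,"ax": 0,"ay": 0,"az": 0,"hand": -1},
])

```text
t: 6.42
ee_pos: [0.4822, -0.2511, 0.0986]
eef_rot: [3.053, 0.737, 0.002]
contact_force: [0.2, -0.5, -2.6]
grip_width: 0.0201
```

send_rows([
  {"dx": 0,"dy": 0,"dz": 0.001,"ax": 0,"ay": 0,"az": 0,"hand": -1},
  {"dx": 0,"dy": 0,"dz": 0.002,"ax": 0,"ay": 0,"az": 0,"hand": -1},
  {"dx": 0,"dy": 0,"dz": 0.002,"ax": 0,"ay": 0,"az": 0,"hand": -1},
])

```text
t: 6.8
ee_pos: [0.4815, -0.251, 0.0957]
eef_rot: [-3.054, -0.737, 0.0]
contact_force: [-0.4, 0.3, -2.2]
grip_width: 0.0196
```

send_rows([
  {"dx": 0,"dy": 0,"dz": 0.0005,"ax": 0,"ay": 0,"az": 0,"hand": -1},
  {"dx": 0,"dy": 0,"dz": 0.001,"ax": 0,"ay": 0,"az": 0,"hand": -1},
  {"dx": 0,"dy": 0,"dz": 0.001,"ax": 0,"ay": 0,"az": 0,"hand": -1},
])

```text
t: 7.18
ee_pos: [0.4816, -0.251, 0.0949]
eef_rot: [3.054, 0.737, 0.0]
contact_force: [-0.9, 0.5, 1.9]
grip_width: 0.0193
```

```bash
python3 - <<'E'
from h import *
for i in range(4):
    s=robot.read_state();print(np.round(s["ee_pos"],4),np.round(s["contact_force"],1))
rel((.4817,-.2486,.095),27.5)
E
```

```text
[ 0.4816 -0.251   0.0949] [-0.9  0.5  1.9]
[ 0.4816 -0.251   0.0949] [-0.9  0.5  1.9]
[ 0.4816 -0.251   0.0949] [-0.9  0.5  1.9]
[ 0.4816 -0.251   0.0949] [-0.9  0.5  1.9]
at [ 0.4816 -0.251   0.0949] x-ang 27.15 d [ 0.0012 -0.0021 -0.0001] rot [ 0.   -0.   -0.07]
```

The foot is on the surface, with about 4.5 N of upward reaction on top of the held weight. Now I'll slide it to the slot's centre.

send_rows([
  {"dx": 0.003,"dy": 0,"dz": 0.0003,"ax": 0,"ay": 0,"az": -0.07,"hand": -1},
  {"dx": 0.008,"dy": 0,"dz": 0.0003,"ax": 0,"ay": 0,"az": -0.07,"hand": -1},
  {"dx": 0.014,"dy": -0.0005,"dz": 0.0003,"ax": 0,"ay": 0,"az": -0.07,"hand": -1},
  {"dx": 0.02,"dy": -0.0005,"dz": 0.0003,"ax": 0,"ay": 0,"az": -0.07,"hand": -1},
  {"dx": 0.026,"dy": -0.001,"dz": 0.0003,"ax": 0,"ay": 0,"az": -0.07,"hand": -1},
  {"dx": 0.032,"dy": -0.001,"dz": 0.0003,"ax": 0,"ay": 0,"az": -0.07,"hand": -1},
  {"dx": 0.038,"dy": -0.0015,"dz": 0.0003,"ax": 0,"ay": 0,"az": -0.07,"hand": -1},
  {"dx": 0.038,"dy": -0.0015,"dz": 0.0003,"ax": 0,"ay": 0,"az": -0.07,"hand": -1},
])

```text
t: 8.18
ee_pos: [0.5143, -0.2331, 0.0949]
eef_rot: [3.051, 0.746, -0.001]
contact_force: [-2.5, -1.5, 6.3]
grip_width: 0.0198
```

send_rows([
  {"dx": 0.005,"dy": 0,"dz": 0,"ax": 0,"ay": 0,"az": 0,"hand": -1},
  {"dx": 0.011,"dy": -0.0005,"dz": 0,"ax": 0,"ay": 0,"az": 0,"hand": -1},
  {"dx": 0.017,"dy": -0.0005,"dz": 0,"ax": 0,"ay": 0,"az": 0,"hand": -1},
  {"dx": 0.023,"dy": -0.001,"dz": 0,"ax": 0,"ay": 0,"az": 0,"hand": -1},
  {"dx": 0.029,"dy": -0.001,"dz": 0,"ax": 0,"ay": 0,"az": 0,"hand": -1},
  {"dx": 0.034,"dy": -0.0015,"dz": 0,"ax": 0,"ay": 0,"az": 0,"hand": -1},
  {"dx": 0.036,"dy": -0.0015,"dz": 0,"ax": 0,"ay": 0,"az": 0,"hand": -1},
  {"dx": 0.036,"dy": -0.0015,"dz": 0,"ax": 0,"ay": 0,"az": 0,"hand": -1},
  {"dx": 0.036,"dy": -0.0015,"dz": 0,"ax": 0,"ay": 0,"az": 0,"hand": -1},
])

```text
t: 9.3
ee_pos: [0.5457, -0.2143, 0.0942]
eef_rot: [-3.051, -0.747, 0.001]
contact_force: [0.1, -0.1, -1.7]
grip_width: 0.0194
```

```bash
python3 - <<'E'
from h import *
print(robot.read_state()["contact_force"]);rel((.5456,-.2154,.081),27.5)
E
```

```text
[ 0.12599345 -0.07860937 -1.6625245 ]
at [ 0.5457 -0.2143  0.0942] x-ang 27.5 d [-0.0006  0.0009  0.0132] rot [-0.004  0.004 -0.   ]
```

The support is gone, so the foot is over the slot. I'll lower it to the floor.

send_rows([
  {"dx": -0.0005,"dy": 0.001,"dz": 0.004,"ax": 0,"ay": 0,"az": 0,"hand": -1},
  {"dx": -0.0005,"dy": 0.001,"dz": 0.008,"ax": 0,"ay": 0,"az": 0,"hand": -1},
  {"dx": -0.0005,"dy": 0.001,"dz": 0.011,"ax": 0,"ay": 0,"az": 0,"hand": -1},
  {"dx": -0.0005,"dy": 0.001,"dz": 0.013,"ax": 0,"ay": 0,"az": 0,"hand": -1},
  {"dx": -0.0005,"dy": 0.001,"dz": 0.0135,"ax": 0,"ay": 0,"az": 0,"hand": -1},
  {"dx": -0.0005,"dy": 0.001,"dz": 0.0135,"ax": 0,"ay": 0,"az": 0,"hand": -1},
])

```text
t: 10.05
ee_pos: [0.546, -0.2155, 0.081]
eef_rot: [3.052, 0.747, 0.0]
contact_force: [0.3, 0.2, -1.8]
grip_width: 0.0194
```

```bash
python3 - <<'E'
from h import *
c,im=shot("wrist","w4");s=robot.read_state();print(s["contact_force"],s["torque"]);rel((.5456,-.2154,.081),27.5)
E
```

```text
[-0.79779358 -0.06488917 -1.96184991] [-0.07752652  0.09776566 -0.04341174]
at [ 0.546  -0.2154  0.081 ] x-ang 27.51 d [-0.0004 -0.0002 -0.    ] rot [ 0.001 -0.002  0.002]
```

View pics/w4.png

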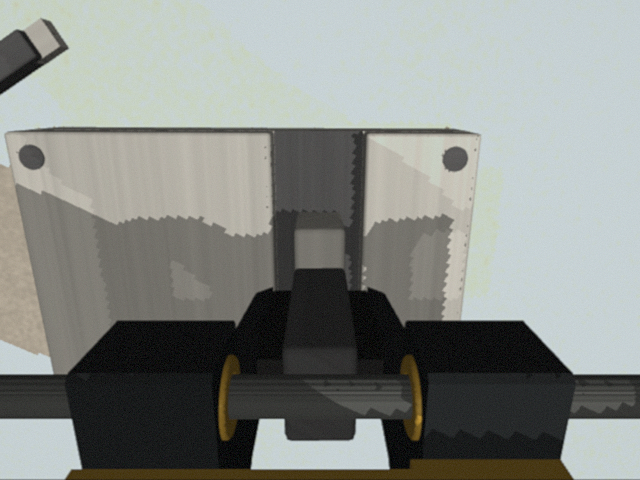

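The foot is inside the slot: foot top edge at x 295–344, slot edges at about 273 and 362, so it is roughly centred and parallel. I feel no floor contact yet, so I'll lower it a little more.

send_rows([
  {"dx": 0,"dy": 0,"dz": 0.0004,"ax": 0,"ay": 0,"az": 0,"hand": -1},
  {"dx": 0,"dy": 0,"dz": 0.0008,"ax": 0,"ay": 0,"az": 0,"hand": -1},
  {"dx": 0,"dy": 0,"dz": 0.0008,"ax": 0,"ay": 0,"az": 0,"hand": -1},
  {"dx": 0,"dy": 0,"dz": 0.0008,"ax": 0,"ay": 0,"az": 0,"hand": -1},
])

```text
t: 10.6
ee_pos: [0.546, -0.2155, 0.0809]
eef_rot: [3.051, 0.747, 0.001]
contact_force: [-2.5, 0.8, 6.0]
grip_width: 0.0195
```

It is seated, with about 8 N on the floor. I'll release and back straight up.

send_rows([
  {"dx": 0,"dy": 0,"dz": -0.0003,"ax": 0,"ay": 0,"az": 0,"hand": -1},
  {"dx": 0,"dy": 0,"dz": -0.0003,"ax": 0,"ay": 0,"az": 0,"hand": -0.4},
  {"dx": 0,"dy": 0,"dz": -0.0003,"ax": 0,"ay": 0,"az": 0,"hand": 0.3},
  {"dx": 0,"dy": 0,"dz": -0.0003,"ax": 0,"ay": 0,"az": 0,"hand": 0.3},
  {"dx": 0,"dy": 0,"dz": -0.0003,"ax": 0,"ay": 0,"az": 0,"hand": 0.3},
  {"dx": 0,"dy": 0,"dz": -0.0003,"ax": 0,"ay": 0,"az": 0,"hand": 0.3},
  {"dx": 0,"dy": 0,"dz": -0.01,"ax": 0,"ay": 0,"az": 0,"hand": 0.3},
  {"dx": 0,"dy": 0,"dz": -0.03,"ax": 0,"ay": 0,"az": 0,"hand": 0.3},
  {"dx": 0,"dy": 0,"dz": -0.07,"ax": 0,"ay": 0,"az": 0,"hand": 0.3},
  {"dx": 0,"dy": 0,"dz": -0.12,"ax": 0,"ay": 0,"az": 0,"hand": 0.3},
  {"dx": 0,"dy": 0,"dz": -0.16,"ax": 0,"ay": 0,"az": 0,"hand": 0.3},
  {"dx": 0,"dy": 0,"dz": -0.18,"ax": 0,"ay": 0,"az": 0,"hand": 0.3},
  {"dx": 0,"dy": 0,"dz": -0.18,"ax": 0,"ay": 0,"az": 0,"hand": 0.3},
  {"dx": 0,"dy": 0,"dz": -0.18,"ax": 0,"ay": 0,"az": 0,"hand": 0.3},
])

```text
t: 12.35
ee_pos: [0.5453, -0.2153, 0.2594]
eef_rot: [-3.051, -0.747, 0.002]
contact_force: [-0.4, 0.5, -0.7]
grip_width: 0.0575
```

```bash
python3 - <<'E'
from h import *
T,a=shot("top","t5");W,w=shot("wrist","w5");S,b=shot("scene","s5")
s=robot.read_state();print(s["t"],s["contact_force"],s["grip_width"])
z=lambda i,x,y,ww,h:cv2.resize(i[y:y+h,x:x+ww],(400,300),interpolation=cv2.INTER_CUBIC)
cv2.imwrite("pics/c5.png",np.hstack([cv2.resize(z(w,220,120,200,150),(400,300)),z(b,150,280,120,90)]))
P=PM(W);u=np.array([.5456,-.2154])
for h in(.026,.056,.116):
    q=P@[*u,h,1];print(h,np.round(q[:2]/q[2],1))
g=lambda i:cv2.cvtColor(i,cv2.COLOR_BGR2GRAY)
q=P@[*u,.116,1];pw=blob(g(w),q[:2]/q[2],7,False)
q=PM(S)@[*u,.116,1];ps=blob(g(b),q[:2]/q[2],4,False);print(pw,ps,tri(W,pw,S,ps))
E
```

```text
12.5 [-0.28116329  0.80212562 -0.54695965] 0.05729394146949706
0.026 [320.2 196.2]
0.056 [320.2 203.8]
0.116 [320.1 223.5]
(319.9155844155844, 224.28571428571428) (206.19223659889093, 347.49537892791125) (array([ 0.5459655 , -0.21563264,  0.11589699]), array([0.6, 0.2]))
```

View pics/c5.png

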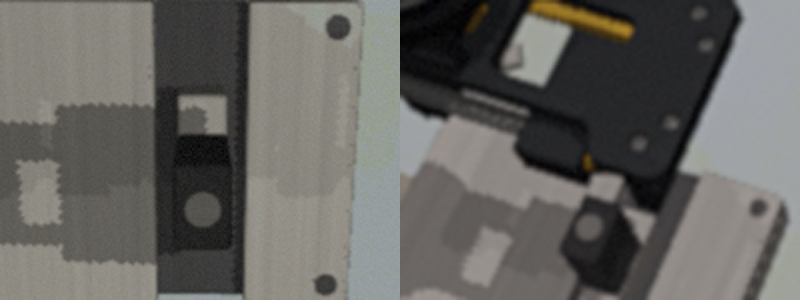

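The gauge stands upright in the slot, with its top spot at z = 0.1159 against an expected 0.116. I'll do a quick midway check against the slot's ends, then hand in.

```bash
python3 - <<'E'
from h import *
P=np.load("pics/w5.npy");im=cv2.imread("pics/w5.png",0).astype(int)
a=np.radians(27.5);uy=np.array([-np.sin(a),np.cos(a)])
for j in(65,-65):
    q=P@np.r_[np.array([.5456,-.2154])+j*.001*uy,.026,1];u,v=np.round(q[:2]/q[2]).astype(int)
    print(j,u,v,[(k,int(im[k,u-6:u+7].mean())) for k in range(v-8,v+10,2)])
E
```

```text
65 320 119 [(111, 153), (113, 153), (115, 153), (117, 157), (119, 99), (121, 54), (123, 58), (125, 57), (127, 57)]
-65 320 266 [(258, 60), (260, 59), (262, 58), (264, 58), (266, 82), (268, 156), (270, 154), (272, 154), (274, 154)]
```

Both slot ends fall where predicted, to within 1 px (about 1 mm), so the gauge is midway.

```bash
python3 -c "
from bench import robot
print(robot.hand_in())"
```

```text
the job is handed in; nothing more can be done
None
```

The tongue gauge is standing upright in the slot with its foot on the floor, about midway along, and the job is handed in. The robot clock read 12.5 s at the last check.

I gripped it across x and stood it on the middle of the broad side with the foot parallel to the slot. I slid it across in light contact (about 4–9 N) until the support was lost, lowered it until the floor pushed back with about 8 N, then released and backed straight up.

**Last checks:**
- **Seated and upright:** the grip's top spot is at (0.546, -0.216, 0.116), against an expected height of 0.116.
- **Midway:** both slot ends showed within about 1 mm of where they should be.
- **Arm clear:** the last force reading was about 1 N of sensor noise, with the gripper open 57 mm.

**What disagreed:**
- The first move call was refused because fields were missing; I resent it.
- The first estimates from the fixed cameras were 2–4 mm and up to 3° off, and I corrected them from the wrist camera.
- One plate corner in the refit missed by 7 px, probably hidden by a finger.

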